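Free the stuck inner pot of a brush washer

TASK

The blue inner pot is stuck in its metal brush-washing pot, its two ears pinched under spring clips. Grip the blue pot by its rim, twist it until both ears are clear of the clips, pull it straight up out of the metal pot and stand it upright, wholly on the round cork mat, setting it down rather than dropping it. Leave the orange pot where it is.

Things in the scene. Friction and masses are not known exactly. Their poses are not given: they have to be found in the camera images.
- blue_center (a point): centre, half-way up, of the blue plastic inner pot: round open cup 100 mm tall, 96 mm outer diameter (foot 84), wall 8 mm, 0.2 kg, z up. Two ears at its +x and -x, at this height, 16 mm wide, 6 thick, reach 64 mm from the axis, at the start under the clips. The top 40 mm of wall are free above the clips: pinch the wall there, one finger inside, one outside, away from the clips.
- pot_blue: metal outer pot round the blue one, bolted down; origin on its axis at bench height. Foot 156 mm wide; bore 102, rim 112 mm wide, 60 mm high. Spring clips at +x and -x, 16 mm wide, tops 74 mm high, rise only 1 mm and block a straight pull. Turn the inner pot about the axis over 20 degrees, either way (30 to 35 is good, no stop, 3 to 8 N at the wall); then it lifts out freely.
- orange_center (a point): centre, half-way up, of the orange plastic inner pot, same shape as the blue one, nested in a metal pot of its own (equal, bolted down); it stays there.
- mat: round cork mat fixed on the bench, 180 mm in diameter, 8 mm thick; origin at its centre on the bench top (its surface is 8 mm above the origin).
There are look-alikes about, which are no part of the job. Of the things that look like the part that bears blue_center, the larger one is meant.

How it is judged (in metres and radians):
At the end, for the whole second after the job is handed in: The blue inner pot stands upright (within 7 degrees), mouth up, on the cork mat, its axis within 48 mm of the mat's centre (its foot wholly on the mat), and the orange inner pot is within 20 mm of where it was (horizontal distance between blue_center and mat below 0.048 m and height (world z) of blue_center between 0.052 and 0.064 m and angle between blue_center's own z axis and vertical below 0.12 rad and distance of orange_center from where it was at the start of the episode below 0.02 m); the robot touches nothing.
It fails at once if the orange inner pot is pulled from its place (more than 20 mm) (distance of orange_center from where it was at the start of the episode above 0.02 m).
It fails at once if the blue inner pot is tipped over (more than 45 degrees) (angle between blue_center's own z axis and vertical above 0.785 rad).
It fails at once if the blue inner pot is dropped onto the mat (falling faster than 0.7 m/s, from about 25 mm or more) (linear speed of blue above 0.7 m/s and horizontal distance between blue_center and mat below 0.09 m and height (world z) of blue_center below 0.1 m).
It also fails if it takes over 51 s, if anything falls off the work surface, if the arm or the gripper's body presses on something with over 40 N, if the wrist force passes 120 N, or if a joint passes its speed limit or range.

ROBOT

A 7-joint arm with a two-finger parallel gripper is mounted at the origin on a cart in front of the work surface, level with it; the furniture and walls round the work are solid. World frame = base frame: x ahead of the robot, y to its left, z up, the work surface at z = 0. Lengths are in mm, angles in rad, forces in N, time in s.
With the tool pointing down it reaches from about 400 to 875 mm from the base axis. Payload 4.4 kg.
Tool frame: the origin (TCP) lies midway between the tips of the shut fingers; the grasp point (between the pads) lies 19 mm behind it; z points along the fingers, y is the line along which they close (so a half turn about z gives the same grasp; the last joint's range is limited). The gripper opens to 85 mm and grips with 20 to 120 N. Pads are 22 mm wide; open, the fingers measure 114 mm over their backs; the gripper's body (76 mm by 85 mm) begins 54 mm behind the grasp point. The pads swing forward as they close: fully open they stand 13 mm farther back than shut.
Start: joints at [-1.181, 0.628, 0.038, 1.517, -0.027, 0.996, -0.02], TCP at [286.097, 583.666, 231.313] pointing down, gripper open.
Joint ranges: [-3.06, 3.06], [-0.37, 2.12], [-1.25, 1.32], [0.18, 2.47], [-1.1, 4.24], [0.23, 1.98], [-2.94, 2.94]. Speed limits (rad/s): [2.57, 2.57, 3.14, 3.14, 3.14, 3.14, 3.14].

INTERFACE

Orientations are given as [roll, pitch, yaw] about the fixed x, y, z axes, in that order (R = Rz(yaw) Ry(pitch) Rx(roll)).
In Python, from cell import read_state, get_image, finish_job gives the robot as it stands.
- The arm moves only by the tool send_rows, never from a script. Its argument "series" is a list of rows, each an object of numbers: "ax", "ay", "az": the turn, a rotation vector about the tool's x, y, z in rad; "dx", "dy", "dz": the shift along the tool's x, y, z in cm; "hand": the closure, from 0 (fully open) to 1 (shut). In form: [{"ax": .., "ay": .., "az": .., "dx": .., "dy": .., "dz": .., "hand": ..}, ...]. A call has 1 to 10 rows; each row is the pose to reach, as a shift and turn from the pose commanded when the call began, along the tool's axes at that moment; what a row does not reach only later rows make up. A row lasts 1/10 s, in which the tool goes at most 50 mm and 8.59 degrees, less where a joint would pass 70% of its speed; a pose out of reach is approached as far as the arm can. A call with a gripper value outside its range is refused whole. The fingers move at their own pace and stop on an object; the grip force is fixed at half the most. Time passes only in rows, so rows that repeat a pose let the fingers close. It gives the time, the measured TCP pose, the force, the opening and the grip force at its end, in the units of the state.
- read_state(): the state, without advancing time (a new reading comes with each control period).
- get_image(name): name is "side" or "top"; returns a dict with "pixels" (420x560x3 uint8, red, green, blue), "mtx" (3x3 intrinsics, pixels), "R" (3x3) and "t" (3): a world point X has camera coordinates R X + t. Camera axes: x right, y down, z forward; pixel columns grow to the right and rows downward; lengths in mm; the calibration is good to about 2 mm. A picture is of the moment at which its call begins. There is no depth.
- finish_job(): hands the job in; it is judged then, once.
The state is a dict: "clock": time; "qpos": joint angles; "qd": joint speeds; "tau": joint torques, N m; "eef_pos": TCP position; "tool_rot": TCP orientation; "force": force on the tool from outside, world axes, zero at the start; "torque": the same for the moment, N m; "width": finger opening in mm; "gripper_force": force on a finger pad.
Only numpy, scipy, OpenCV 4.12 (cv2) and the standard library are available. Lean on these libraries where they do the work, as an engineer would, in place of code of your own. Each camera call takes 0.05 s, during which the arm holds its last target. There are 200 camera calls.

## Working session

There is one attempt and no reset: what is moved stays moved. The work goes in short steps, Python scripts to look and compute and a tool call to move; the robot and the scene stay as the last step left them, time stands still between calls to the robot, and variables do not carry over. Pictures are saved under pics/ and viewed, at most 10 in all, crops included, and the job is handed in when it is done.

Besides the shell and the picture viewer there is one more tool, called after "Emit:" in YAML: its name, and indented under it one key for each argument. send_rows: Moves the arm, as the interface text tells. Its arguments: {"type":"object","properties":{"series":{"type":"array","items":{"type":"object","properties":{"ax":{"type":"number"},"ay":{"type":"number"},"az":{"type":"number"},"dx":{"type":"number"},"dy":{"type":"number"},"dz":{"type":"number"},"hand":{"type":"number"}}}}},"required":["series"]}

```bash
mkdir -p pics
python3 - <<'E'
from cell import *
import cv2,numpy as np
s=read_state();print(s)
for n in("top","side"):
    i=get_image(n);cv2.imwrite(f"pics/{n}0.png",i["pixels"][:,:,::-1]);print(n,i["mtx"].tolist(),np.round(i["R"],4).tolist(),i["t"].tolist())
E
```

```text
{'clock': 0.0, 'qpos': array([-1.18078386,  0.62935542,  0.03843433,  1.51834287, -0.02702357,
        0.9963107 , -0.02001204]), 'qd': array([-5.51977038e-05, -1.12630892e-03, -5.64425538e-04, -2.84874033e-03,
        4.32595078e-04,  7.97954237e-04,  2.38965896e-04]), 'tau': array([ 7.06447863e-04, -5.63409662e+01,  1.22664951e+00, -1.93444991e+01,
        1.10934488e-02,  1.04749753e-02, -2.52693934e-05]), 'eef_pos': array([285.81656481, 583.10143011, 230.39096337]), 'tool_rot': array([-3.13969380e+00,  9.26720929e-07,  2.68576206e+00]), 'force': array([-0.07407535, -0.26692238, -0.70285624]), 'torque': array([-0.0056419 ,  0.03191671, -0.05984361]), 'gripper_force': 0.0, 'width': 85.39146763363536}
top [[411.7271535556693, 0.0, 281.4852621707738], [0.0, 411.7271535556693, 205.53919277033128], [0.0, 0.0, 1.0]] [[0.0104, -0.9999, -0.0066], [-0.9963, -0.0098, -0.0857], [0.0856, 0.0074, -0.9963]] [-244.16817255392968, 550.5265814886219, 1308.1425496058307]
side [[414.17349061539375, 0.0, 281.3196983551127], [0.0, 414.17349061539375, 210.07307000279977], [0.0, 0.0, 1.0]] [[0.9277, -0.3725, -0.0232], [-0.215, -0.4825, -0.8491], [0.3051, 0.7927, -0.5278]] [-600.1888804841313, 41.75080245385889, 1261.2265116752321]
```

View pics/top0.png

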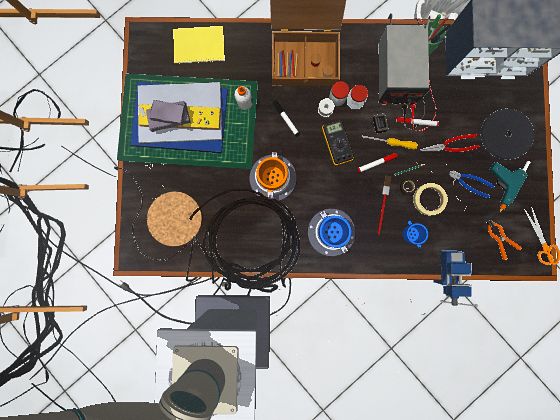

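View pics/side0.png

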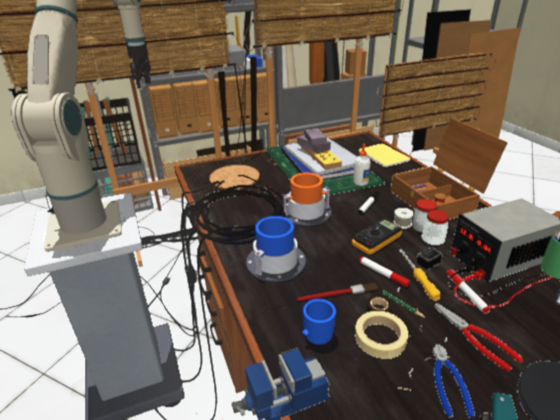

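The top view shows the blue pot in its metal pot at about (333,231), the orange one at (272,173), the mat at (174,218) and the small blue cup (a look-alike) at (415,233). The side view shows the same, with the blue rim at about (275,230).

```bash
cat > h.py <<'E'
from cell import *
import cv2,numpy as np
def ray(i,uv,z):
    R=np.array(i["R"]);C=-R.T@i["t"];d=R.T@np.linalg.inv(i["mtx"])@[*uv,1];return C+d*(z-C[2])/d[2]
def proj(i,X):
    p=i["mtx"]@(np.array(i["R"])@X+i["t"]);return p[:2]/p[2]
def blob(i,lo,hi,box):
    h=cv2.cvtColor(i["pixels"],cv2.COLOR_RGB2HSV);m=cv2.inRange(h,lo,hi);k=np.zeros_like(m);x0,y0,x1,y1=box;k[y0:y1,x0:x1]=m[y0:y1,x0:x1]
    k=cv2.morphologyEx(k,cv2.MORPH_CLOSE,np.ones((3,3)))
    c=max(cv2.findContours(k,cv2.RETR_EXTERNAL,cv2.CHAIN_APPROX_NONE)[0],key=cv2.contourArea)
    return c
E
python3 - <<'E'
from h import *
t=get_image("top");s=get_image("side")
c=blob(t,(105,120,60),(125,255,255),(300,200,365,260));print("blue",cv2.boundingRect(c),cv2.fitEllipse(c))
for z in(112,116,120):
    P=np.array([ray(t,p[0],z)[:2] for p in c],np.float32);o,r=cv2.minEnclosingCircle(P);print(z,o,r,cv2.fitEllipse(P)[:2], proj(s,[*o,z]))
c=blob(s,(105,120,60),(125,255,255),(240,200,310,270));print("side",cv2.boundingRect(c))
c=blob(t,(5,50,90),(25,200,255),(140,185,210,252));P=np.array([ray(t,p[0],8)[:2] for p in c],np.float32);print("mat",cv2.fitEllipse(P),cv2.minEnclosingCircle(P))
cv2.imwrite("pics/t1.png",np.hstack([cv2.resize(t["pixels"][200:265,300:365,::-1],(390,390),interpolation=2),cv2.resize(s["pixels"][210:280,240:310,::-1],(390,390),interpolation=2)]))
E
```

```text
blue (318, 216, 34, 32) ((334.4537353515625, 231.02220153808594), (31.41050148010254, 33.19490432739258), 122.57559204101562)
112 (470.8687438964844, -395.39678955078125) 53.28135299682617 ((470.3647766113281, -398.7763366699219), (94.44415283203125, 98.90978240966797)) [273.83986692 224.60573051]
116 (470.765625, -394.9216613769531) 53.10908889770508 ((470.2632751464844, -398.29034423828125), (94.13872528076172, 98.58991241455078)) [273.68022406 223.18251495]
120 (470.6624755859375, -394.44659423828125) 52.93680191040039 ((470.16180419921875, -397.8043518066406), (93.83329010009766, 98.27005004882812)) [273.52003051 221.75442896]
side (255, 215, 40, 41)
mat ((509.1671142578125, 113.51026153564453), (176.84695434570312, 177.1782989501953), 139.61378479003906) ((508.906494140625, 113.3059310913086), 90.44696044921875)
```

View pics/t1.png

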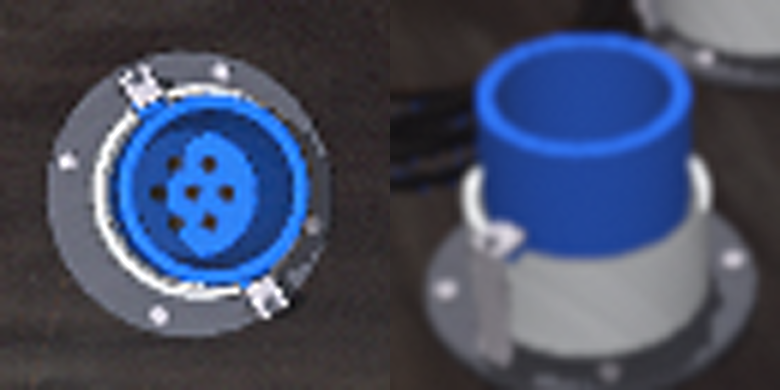

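The crop shows the clips at (142,88) and (267,297), so the clip axis lies at about 31° in the world frame. The best grip is 90° from that, at azimuth -59°.

```bash
cat >> h.py <<'E'
def tri(i,a,j,b):
    A=[];B=[]
    for im,uv in((i,a),(j,b)):
        R=np.array(im["R"]);C=-R.T@im["t"];d=R.T@np.linalg.inv(im["mtx"])@[*uv,1];d/=np.linalg.norm(d);M=np.eye(3)-np.outer(d,d);A.append(M);B.append(M@C)
    return np.linalg.solve(sum(A),sum(B))
def go(p,yaw):
    s=read_state();y=s["tool_rot"][2];x,yy,z=np.array(p)-s["eef_pos"]
    c,n=np.cos(y),np.sin(y);d=(np.radians(yaw)-y+np.pi)%(2*np.pi)-np.pi
    print("go",p,yaw,"dx %.2f dy %.2f dz %.2f az %.3f"%((c*x+n*yy)/10,(n*x-c*yy)/10,-z/10,-d))
E
python3 - <<'E'
from h import *
t=get_image("top");s=get_image("side")
X=tri(t,(335.3,231.6),s,(274.6,226.7));print(X,proj(t,X),proj(s,X))
# clip tops
a=ray(t,(300+142/6,200+88/6),74);b=ray(t,(300+267/6,200+297/6),74);print(a,b,(a+b)/2,np.linalg.norm(a-b),np.degrees(np.arctan2(*(a-b)[1::-1])))
go((500,100,280),95);go((495,-439,280),31)
E
```

```text
[ 469.39695144 -401.85113854  109.98945579] [335.3909175  231.31860417] [274.24456723 226.73976892]
[ 521.44542781 -370.03792605   74.        ] [ 414.72088915 -434.2583401    74.        ] [ 468.08315848 -402.14813308   74.        ] 124.55676911606929 31.037001277772244
go (500, 100, 280) 95 dx -40.50 dy -33.99 dz -4.90 az 1.028
go (495, -439, 280) 31 dx -63.78 dy -82.61 dz -4.90 az 2.145
```

Emit:
send_rows:
  series:
    - {"dx": -4,"dy": -3.4,"dz": -1,"az": 0.1}
    - {"dx": -8,"dy": -6.8,"dz": -2,"az": 0.2}
    - {"dx": -12,"dy": -10.2,"dz": -3,"az": 0.3}
    - {"dx": -16,"dy": -13.6,"dz": -4,"az": 0.4}
    - {"dx": -20,"dy": -17,"dz": -4.9,"az": 0.5}
    - {"dx": -24,"dy": -20.4,"dz": -4.9,"az": 0.6}
    - {"dx": -28,"dy": -23.8,"dz": -4.9,"az": 0.7}
    - {"dx": -32,"dy": -27.2,"dz": -4.9,"az": 0.8}
    - {"dx": -36,"dy": -30.6,"dz": -4.9,"az": 0.9}
    - {"dx": -40.5,"dy": -34,"dz": -4.9,"az": 1.03}

```text
invalid input at $.series[0]: expected keys ax, ay, az, dx, dy, dz, hand
```

```bash
python3 -c "
from h import *
s=read_state();print(s['eef_pos'],s['tool_rot'],s['qpos'],s['force']);go((492,-440,200),31)"
```

```text
[286.00114094 583.46419    230.98080023] [-3.14089557e+00 -8.60557511e-06  2.68575171e+00] [-1.18080896  0.62876014  0.03850064  1.51770918 -0.02700911  0.99633889
 -0.0200161 ] [-0.93457468 -0.11400911  1.52279645]
go (492, -440, 200) 31 dx -63.55 dy -82.83 dz 3.10 az 2.145
```

Emit:
send_rows:
  series:
    - {"ax": 0,"ay": 0,"hand": 0,"dx": -4,"dy": -3.4,"dz": -1,"az": 0.1}
    - {"ax": 0,"ay": 0,"hand": 0,"dx": -8,"dy": -6.8,"dz": -2,"az": 0.2}
    - {"ax": 0,"ay": 0,"hand": 0,"dx": -12,"dy": -10.2,"dz": -3,"az": 0.3}
    - {"ax": 0,"ay": 0,"hand": 0,"dx": -16,"dy": -13.6,"dz": -4,"az": 0.4}
    - {"ax": 0,"ay": 0,"hand": 0,"dx": -20,"dy": -17,"dz": -4.9,"az": 0.5}
    - {"ax": 0,"ay": 0,"hand": 0,"dx": -24,"dy": -20.4,"dz": -4.9,"az": 0.6}
    - {"ax": 0,"ay": 0,"hand": 0,"dx": -28,"dy": -23.8,"dz": -4.9,"az": 0.7}
    - {"ax": 0,"ay": 0,"hand": 0,"dx": -32,"dy": -27.2,"dz": -4.9,"az": 0.8}
    - {"ax": 0,"ay": 0,"hand": 0,"dx": -36,"dy": -30.6,"dz": -4.9,"az": 0.9}
    - {"ax": 0,"ay": 0,"hand": 0,"dx": -40.5,"dy": -34,"dz": -4.9,"az": 1.03}

```text
clock: 1.3
eef_pos: [486.0, 128.2, 280.7]
tool_rot: [3.141, -0.001, 1.651]
force: [1.0, 0.8, -0.6]
width: 85.6
gripper_force: 0.0
```

```bash
python3 -c "
from h import *
s=read_state();print(s['eef_pos'],s['tool_rot'],s['qpos'],s['force']);go((492,-440,200),31)"
```

```text
[486.01587974 128.16299109 280.67084037] [ 3.14104907e+00 -6.72447904e-04  1.65136898e+00] [-0.58978761  0.37746344  0.38406609  1.86378289 -0.17358673  0.93216949
 -0.04578542] [ 1.03888055  0.79969772 -0.59815426]
go (492, -440, 200) 31 dx -56.68 dy -3.98 dz 8.07 az 1.110
```

Emit:
send_rows:
  series:
    - {"ax": 0,"ay": 0,"hand": 0,"dx": -5,"dy": -0.5,"dz": 0,"az": 0.12}
    - {"ax": 0,"ay": 0,"hand": 0,"dx": -10,"dy": -1,"dz": 0,"az": 0.24}
    - {"ax": 0,"ay": 0,"hand": 0,"dx": -15,"dy": -1.5,"dz": 0,"az": 0.36}
    - {"ax": 0,"ay": 0,"hand": 0,"dx": -20,"dy": -2,"dz": 0,"az": 0.48}
    - {"ax": 0,"ay": 0,"hand": 0,"dx": -25,"dy": -2.5,"dz": 0,"az": 0.6}
    - {"ax": 0,"ay": 0,"hand": 0,"dx": -30,"dy": -3,"dz": 0,"az": 0.72}
    - {"ax": 0,"ay": 0,"hand": 0,"dx": -35,"dy": -3.5,"dz": 0,"az": 0.84}
    - {"ax": 0,"ay": 0,"hand": 0,"dx": -40,"dy": -4,"dz": 0,"az": 0.96}
    - {"ax": 0,"ay": 0,"hand": 0,"dx": -45,"dy": -4.5,"dz": 2,"az": 1.05}
    - {"ax": 0,"ay": 0,"hand": 0,"dx": -49.5,"dy": -5,"dz": 4,"az": 1.117}

```text
clock: 2.3
eef_pos: [478.4, -364.7, 242.6]
tool_rot: [3.14, -0.001, 0.536]
force: [0.8, -0.4, 0.7]
width: 85.2
gripper_force: 0.0
```

Emit:
send_rows:
  series:
    - {"ax": 0,"ay": 0,"hand": 0,"dx": 0,"dy": 0,"dz": 0,"az": 0}
    - {"ax": 0,"ay": 0,"hand": 0,"dx": 0,"dy": 0,"dz": 0,"az": 0}
    - {"ax": 0,"ay": 0,"hand": 0,"dx": 0,"dy": 0,"dz": 0,"az": 0}

```text
clock: 2.6
eef_pos: [478.7, -361.1, 242.6]
tool_rot: [-3.141, -0.001, 0.541]
force: [0.6, 0.0, -0.4]
width: 85.6
gripper_force: 0.0
```

```bash
python3 -c "
from h import *
s=read_state();print(s['eef_pos'],s['tool_rot'],s['qpos'],s['force']);go((492,-440,160),31)"
```

```text
[ 478.65929375 -361.1092265   242.58717738] [-3.14081584e+00 -1.11863891e-03  5.40668796e-01] [ 0.19794774  0.62472897  0.66879851  1.66281186 -0.44374235  1.01122709
 -0.01478474] [ 0.60752414  0.00151256 -0.41844529]
go (492, -440, 160) 31 dx -2.92 dy 7.45 dz 8.26 az -0.000
```

Emit:
send_rows:
  series:
    - {"ax": 0,"ay": 0,"hand": 0,"dx": -1.4,"dy": 3.7,"dz": 3,"az": 0}
    - {"ax": 0,"ay": 0,"hand": 0,"dx": -2.9,"dy": 7.45,"dz": 6,"az": 0}
    - {"ax": 0,"ay": 0,"hand": 0,"dx": -2.9,"dy": 7.45,"dz": 8.2,"az": 0}
    - {"ax": 0,"ay": 0,"hand": 0,"dx": -2.9,"dy": 7.45,"dz": 8.2,"az": 0}
    - {"ax": 0,"ay": 0,"hand": 0,"dx": -2.9,"dy": 7.45,"dz": 8.2,"az": 0}
    - {"ax": 0,"ay": 0,"hand": 0,"dx": -2.9,"dy": 7.45,"dz": 8.2,"az": 0}

```text
clock: 3.2
eef_pos: [492.9, -440.4, 162.5]
tool_rot: [3.139, -0.002, 0.541]
force: [-0.9, -0.0, -0.1]
width: 85.3
gripper_force: 0.0
```

```bash
python3 -c "
from h import *
s=read_state();print(s['eef_pos'],s['tool_rot'],s['qpos'],s['force']);go((492,-440,82),31)
t=get_image('top');i=get_image('side')
cv2.imwrite('pics/t2.png',np.hstack([cv2.resize(t['pixels'][190:270,290:370,::-1],(390,390),interpolation=2),cv2.resize(i['pixels'][180:280,220:320,::-1],(390,390),interpolation=2)]))
"
```

```text
[ 492.92134493 -440.37025101  162.5064171 ] [ 3.13937820e+00 -1.73200789e-03  5.41196258e-01] [ 0.35681604  0.79196222  0.59856477  1.56463944 -0.51893121  0.94552848
  0.09549913] [-0.91769956 -0.00654824 -0.13596888]
go (492, -440, 82) 31 dx -0.06 dy -0.08 dz 8.05 az 0.000
```

View pics/t2.png

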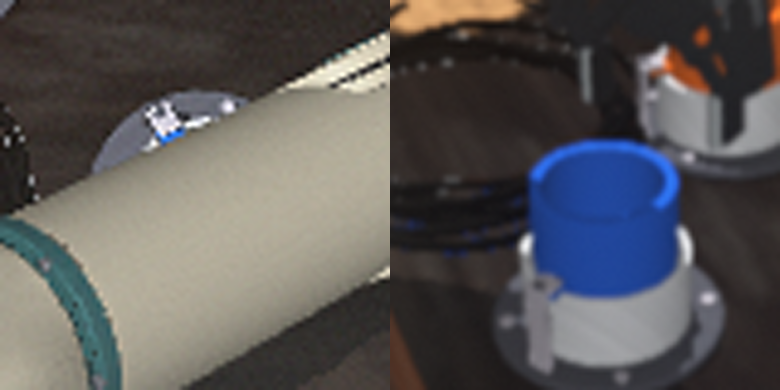

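The side view shows the open fingers above the rim, the inner one at (590,100) and the outer one at (735,130) in the crop, straddling the near wall.

Emit:
send_rows:
  series:
    - {"ax": 0,"ay": 0,"hand": 0,"dx": 0,"dy": -0.1,"dz": 2,"az": 0}
    - {"ax": 0,"ay": 0,"hand": 0,"dx": 0,"dy": -0.1,"dz": 4,"az": 0}
    - {"ax": 0,"ay": 0,"hand": 0,"dx": 0,"dy": -0.1,"dz": 6,"az": 0}
    - {"ax": 0,"ay": 0,"hand": 0,"dx": 0,"dy": -0.1,"dz": 7.8,"az": 0}
    - {"ax": 0,"ay": 0,"hand": 0,"dx": 0,"dy": -0.1,"dz": 7.8,"az": 0}
    - {"ax": 0,"ay": 0,"hand": 0,"dx": 0,"dy": -0.1,"dz": 7.8,"az": 0}

```text
clock: 3.9
eef_pos: [491.3, -440.5, 83.5]
tool_rot: [3.141, -0.0, 0.539]
force: [1.0, -0.9, -0.3]
width: 84.9
gripper_force: 0.0
```

Emit:
send_rows:
  series:
    - {"ax": 0,"ay": 0,"hand": 0.5,"dx": 0,"dy": 0,"dz": 0,"az": 0}
    - {"ax": 0,"ay": 0,"hand": 0.7,"dx": 0,"dy": 0,"dz": 0,"az": 0}
    - {"ax": 0,"ay": 0,"hand": 0.75,"dx": 0,"dy": 0,"dz": 0,"az": 0}
    - {"ax": 0,"ay": 0,"hand": 0.75,"dx": 0,"dy": 0,"dz": 0,"az": 0}
    - {"ax": 0,"ay": 0,"hand": 0.75,"dx": 0,"dy": 0,"dz": 0,"az": 0}
    - {"ax": 0,"ay": 0,"hand": 0.75,"dx": 0,"dy": 0,"dz": 0,"az": 0}

```text
clock: 4.5
eef_pos: [490.8, -440.5, 82.5]
tool_rot: [-3.142, 0.0, 0.539]
force: [0.1, -0.6, -0.8]
width: 21.5
gripper_force: 0.0
```

```bash
python3 -c "
from h import *
i=get_image('side')
cv2.imwrite('pics/t3.png',cv2.resize(i['pixels'][190:270,230:330,::-1],(700,560),interpolation=2))
"
```

```text
(no output)
```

View pics/t3.png

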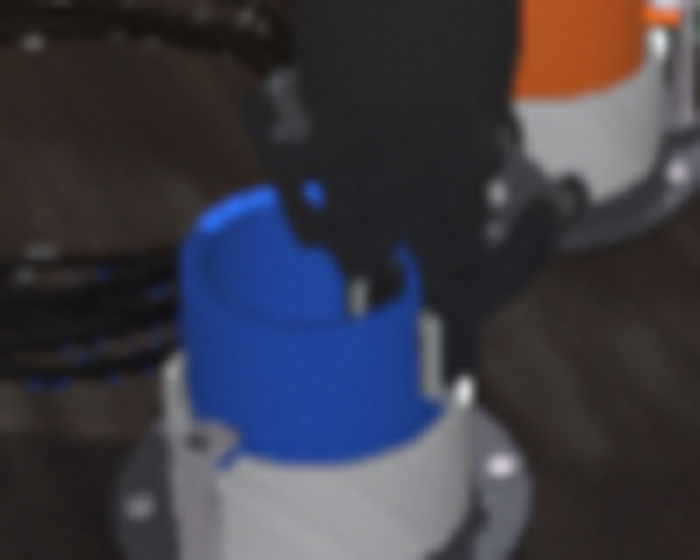

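The wall stands between the pads, inner at (360,300) and outer at (430,355). I'll close fully.

Emit:
send_rows:
  series:
    - {"ax": 0,"ay": 0,"hand": 0.85,"dx": 0,"dy": 0,"dz": 0,"az": 0}
    - {"ax": 0,"ay": 0,"hand": 0.9,"dx": 0,"dy": 0,"dz": 0,"az": 0}
    - {"ax": 0,"ay": 0,"hand": 1,"dx": 0,"dy": 0,"dz": 0,"az": 0}
    - {"ax": 0,"ay": 0,"hand": 1,"dx": 0,"dy": 0,"dz": 0,"az": 0}
    - {"ax": 0,"ay": 0,"hand": 1,"dx": 0,"dy": 0,"dz": 0,"az": 0}

```text
clock: 5.05
eef_pos: [490.2, -438.7, 82.3]
tool_rot: [-3.138, -0.001, 0.538]
force: [-2.3, 4.9, 4.2]
width: 7.3
gripper_force: 52.9
```

```bash
python3 -c "
from h import *
s=read_state();print(s['eef_pos'],s['tool_rot'],s['force'],s['torque'],s['width'],s['gripper_force'])
# arc about axis: tool +y is outward radial, axis at tool (0,-r)
r=45
for k in range(1,9):
    a=np.radians(4*k); print('CCW %d dx %.2f dy %.2f az %.3f'%(4*k,r*np.sin(a)/10,-r*(1-np.cos(a))/10,-a))
"
```

```text
[ 490.17102594 -438.73743481   82.29609447] [-3.13785644e+00 -6.95877945e-04  5.38311705e-01] [-2.29994253  4.87095083  4.20417434] [ 1.03367104  0.56599225 -0.29684625] 7.333880572513129 52.924155083019286
CCW 4 dx 0.31 dy -0.01 az -0.070
CCW 8 dx 0.63 dy -0.04 az -0.140
CCW 12 dx 0.94 dy -0.10 az -0.209
CCW 16 dx 1.24 dy -0.17 az -0.279
CCW 20 dx 1.54 dy -0.27 az -0.349
CCW 24 dx 1.83 dy -0.39 az -0.419
CCW 28 dx 2.11 dy -0.53 az -0.489
CCW 32 dx 2.38 dy -0.68 az -0.559
```

Emit:
send_rows:
  series:
    - {"ax": 0,"ay": 0,"hand": 1,"dx": 0.31,"dy": -0.01,"dz": 0,"az": -0.07}
    - {"ax": 0,"ay": 0,"hand": 1,"dx": 0.62,"dy": -0.04,"dz": 0,"az": -0.14}
    - {"ax": 0,"ay": 0,"hand": 1,"dx": 0.92,"dy": -0.1,"dz": 0,"az": -0.21}
    - {"ax": 0,"ay": 0,"hand": 1,"dx": 0.92,"dy": -0.1,"dz": 0,"az": -0.21}

```text
clock: 5.45
eef_pos: [498.2, -434.4, 82.4]
tool_rot: [-3.141, -0.001, 0.749]
force: [-1.0, 0.9, 1.3]
width: 7.7
gripper_force: 52.5
```

Emit:
send_rows:
  series:
    - {"ax": 0,"ay": 0,"hand": 1,"dx": 0.31,"dy": -0.01,"dz": 0,"az": -0.07}
    - {"ax": 0,"ay": 0,"hand": 1,"dx": 0.62,"dy": -0.04,"dz": 0,"az": -0.14}
    - {"ax": 0,"ay": 0,"hand": 1,"dx": 0.92,"dy": -0.1,"dz": 0,"az": -0.21}
    - {"ax": 0,"ay": 0,"hand": 1,"dx": 1.22,"dy": -0.17,"dz": 0,"az": -0.28}
    - {"ax": 0,"ay": 0,"hand": 1,"dx": 1.51,"dy": -0.27,"dz": 0,"az": -0.35}
    - {"ax": 0,"ay": 0,"hand": 1,"dx": 1.65,"dy": -0.32,"dz": 0,"az": -0.385}
    - {"ax": 0,"ay": 0,"hand": 1,"dx": 1.65,"dy": -0.32,"dz": 0,"az": -0.385}

```text
clock: 6.15
eef_pos: [508.6, -421.5, 82.4]
tool_rot: [3.141, 0.0, 1.133]
force: [1.2, -0.5, -0.1]
width: 7.2
gripper_force: 69.1
```

```bash
python3 -c "
from h import *
s=read_state();print(s['eef_pos'],s['tool_rot'],s['force'],s['torque'],s['width'],s['gripper_force'])
y=s['tool_rot'][2];print(s['eef_pos'][:2]-44*np.array([np.sin(y),-np.cos(y)]))
i=get_image('side')
cv2.imwrite('pics/t4.png',cv2.resize(i['pixels'][190:270,230:330,::-1],(700,560),interpolation=2))
"
```

```text
[ 508.57885007 -421.47380012   82.4390129 ] [3.14059531e+00 1.06324230e-04 1.13303428e+00] [ 1.23028897 -0.45165294 -0.06831566] [ 0.14069972 -0.06671729 -0.02870389] 7.190826817978319 69.1107408888638
[ 468.72793446 -402.82160119]
```

View pics/t4.png

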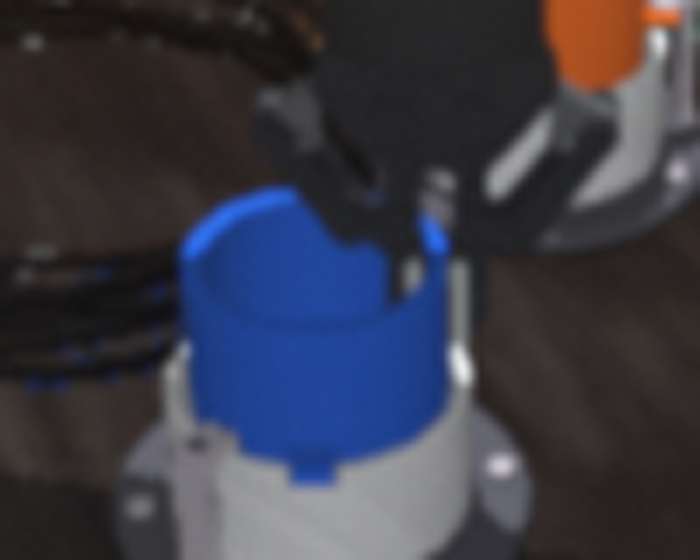

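The ear at (313,470) is now well clear of the clip at (205,440). I'll lift.

Emit:
send_rows:
  series:
    - {"ax": 0,"ay": 0,"hand": 1,"dx": 0,"dy": 0,"dz": -0.5,"az": 0}
    - {"ax": 0,"ay": 0,"hand": 1,"dx": 0,"dy": 0,"dz": -1,"az": 0}
    - {"ax": 0,"ay": 0,"hand": 1,"dx": 0,"dy": 0,"dz": -1.5,"az": 0}
    - {"ax": 0,"ay": 0,"hand": 1,"dx": 0,"dy": 0,"dz": -2,"az": 0}
    - {"ax": 0,"ay": 0,"hand": 1,"dx": 0,"dy": 0,"dz": -2,"az": 0}

```text
clock: 6.7
eef_pos: [508.5, -421.9, 103.5]
tool_rot: [3.14, 0.001, 1.134]
force: [-0.8, -0.1, -2.0]
width: 7.2
gripper_force: 69.3
```

Emit:
send_rows:
  series:
    - {"ax": 0,"ay": 0,"hand": 1,"dx": 0,"dy": 0,"dz": -1.2,"az": 0}
    - {"ax": 0,"ay": 0,"hand": 1,"dx": 0,"dy": 0,"dz": -2.4,"az": 0}
    - {"ax": 0,"ay": 0,"hand": 1,"dx": 0,"dy": 0,"dz": -3.6,"az": 0}
    - {"ax": 0,"ay": 0,"hand": 1,"dx": 0,"dy": 0,"dz": -4.8,"az": 0}
    - {"ax": 0,"ay": 0,"hand": 1,"dx": 0,"dy": 0,"dz": -6,"az": 0}
    - {"ax": 0,"ay": 0,"hand": 1,"dx": 0,"dy": 0,"dz": -7.2,"az": 0}
    - {"ax": 0,"ay": 0,"hand": 1,"dx": 0,"dy": 0,"dz": -8.4,"az": 0}
    - {"ax": 0,"ay": 0,"hand": 1,"dx": 0,"dy": 0,"dz": -9.6,"az": 0}
    - {"ax": 0,"ay": 0,"hand": 1,"dx": 0,"dy": 0,"dz": -10.8,"az": 0}
    - {"ax": 0,"ay": 0,"hand": 1,"dx": 0,"dy": 0,"dz": -12,"az": 0}

```text
clock: 7.7
eef_pos: [508.1, -421.3, 223.4]
tool_rot: [-3.142, -0.0, 1.134]
force: [0.1, 0.4, -2.3]
width: 7.7
gripper_force: 69.2
```

```bash
python3 -c "
from h import *
s=read_state();print(s['eef_pos'],s['tool_rot'],s['force'],s['torque'],s['width'],s['gripper_force'])
i=get_image('side')
cv2.imwrite('pics/t5.png',cv2.resize(i['pixels'][130:270,210:350,::-1],(560,560),interpolation=2))
def tgt(z,yaw):
    a=np.radians(yaw);return (509+44*np.sin(a),113-44*np.cos(a),z)
for yaw in (65,90,120): go(tgt(225,yaw),yaw)
"
```

```text
[ 508.07276799 -421.25509844  223.4176314 ] [-3.14151200e+00 -2.49619357e-05  1.13374581e+00] [ 0.09964422  0.41827493 -2.34964351] [-0.08841667 -0.08166355 -0.00713893] 7.652864422781391 69.2306903237477
go (np.float64(548.8775426296125), np.float64(94.40479648340923), 225) 65 dx 48.50 dy -18.24 dz 0.06 az -0.001
go (np.float64(553.0), np.float64(113.0), 225) 90 dx 50.36 dy -18.66 dz 0.06 az -0.437
go (np.float64(547.1051177665153), np.float64(135.0), 225) 120 dx 52.11 dy -20.12 dz 0.06 az -0.961
```

View pics/t5.png

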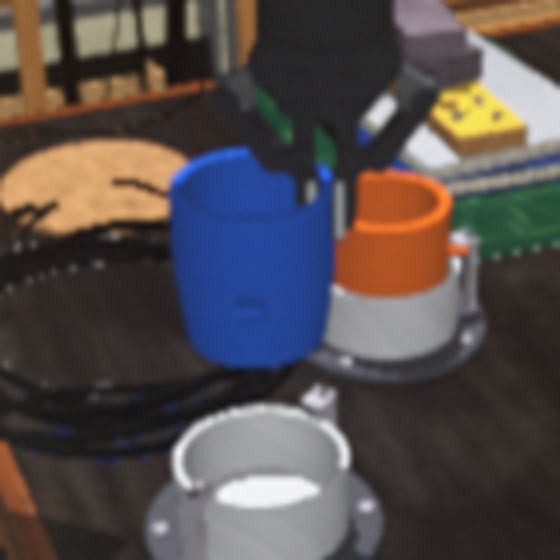

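The blue pot hangs upright and free of the metal pot at (260,480). I'll carry it to the mat at this height, with its foot about 150 mm up and clear of the orange pot.

Emit:
send_rows:
  series:
    - {"ax": 0,"ay": 0,"hand": 1,"dx": 1,"dy": -0.4,"dz": -0.5,"az": 0}
    - {"ax": 0,"ay": 0,"hand": 1,"dx": 3,"dy": -1.1,"dz": -1,"az": 0}
    - {"ax": 0,"ay": 0,"hand": 1,"dx": 6,"dy": -2.2,"dz": -1,"az": 0}
    - {"ax": 0,"ay": 0,"hand": 1,"dx": 9,"dy": -3.4,"dz": -1,"az": 0}
    - {"ax": 0,"ay": 0,"hand": 1,"dx": 12,"dy": -4.5,"dz": -1,"az": 0}
    - {"ax": 0,"ay": 0,"hand": 1,"dx": 15,"dy": -5.6,"dz": -1,"az": 0}
    - {"ax": 0,"ay": 0,"hand": 1,"dx": 18,"dy": -6.8,"dz": -1,"az": 0}
    - {"ax": 0,"ay": 0,"hand": 1,"dx": 21,"dy": -7.9,"dz": -1,"az": 0}
    - {"ax": 0,"ay": 0,"hand": 1,"dx": 24,"dy": -9,"dz": -1,"az": 0}
    - {"ax": 0,"ay": 0,"hand": 1,"dx": 26,"dy": -9.8,"dz": -1,"az": 0}

```text
clock: 8.75
eef_pos: [529.0, -140.2, 232.0]
tool_rot: [-3.139, -0.002, 1.137]
force: [0.6, -0.8, -2.0]
width: 7.2
gripper_force: 68.3
```

Emit:
send_rows:
  series:
    - {"ax": 0,"ay": 0,"hand": 1,"dx": 3,"dy": -1.1,"dz": 0,"az": 0}
    - {"ax": 0,"ay": 0,"hand": 1,"dx": 6,"dy": -2.2,"dz": 0,"az": 0}
    - {"ax": 0,"ay": 0,"hand": 1,"dx": 9,"dy": -3.4,"dz": 0,"az": 0}
    - {"ax": 0,"ay": 0,"hand": 1,"dx": 12,"dy": -4.5,"dz": 0,"az": 0}
    - {"ax": 0,"ay": 0,"hand": 1,"dx": 15,"dy": -5.6,"dz": 0,"az": 0}
    - {"ax": 0,"ay": 0,"hand": 1,"dx": 18,"dy": -6.8,"dz": 0,"az": 0}
    - {"ax": 0,"ay": 0,"hand": 1,"dx": 20.5,"dy": -7.7,"dz": 0,"az": 0}
    - {"ax": 0,"ay": 0,"hand": 1,"dx": 22,"dy": -8.3,"dz": 0,"az": 0}
    - {"ax": 0,"ay": 0,"hand": 1,"dx": 22.5,"dy": -8.5,"dz": 0,"az": 0}
    - {"ax": 0,"ay": 0,"hand": 1,"dx": 22.5,"dy": -8.5,"dz": 0,"az": 0}

```text
clock: 9.75
eef_pos: [547.2, 95.6, 232.3]
tool_rot: [-3.141, 0.001, 1.135]
force: [-0.9, -1.5, -2.7]
width: 7.5
gripper_force: 68.3
```

```bash
python3 -c "
from h import *
s=read_state();print(s['eef_pos'],s['tool_rot'],s['force'],s['torque'],s['width'],s['gripper_force'])
go((548.9,94.4,110),65)
i=get_image('side')
cv2.imwrite('pics/t6.png',cv2.resize(i['pixels'][80:220,170:310,::-1],(560,560),interpolation=2))
"
```

```text
[547.17465694  95.59017711 232.28734605] [-3.14125897e+00  7.35899591e-04  1.13451979e+00] [-0.88909161 -1.47029266 -2.65310651] [-0.10124138 -0.11566191  0.0374352 ] 7.453109325849379 68.33006865112111
go (548.9, 94.4, 110) 65 dx -0.03 dy 0.21 dz 12.23 az 0.000
```

View pics/t6.png

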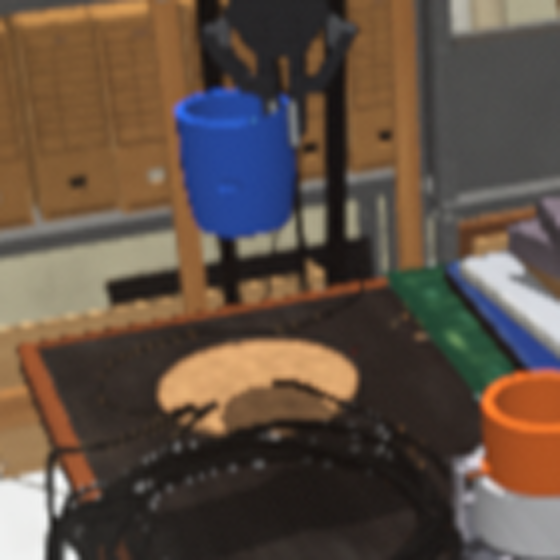

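Emit:
send_rows:
  series:
    - {"ax": 0,"ay": 0,"hand": 1,"dx": 0,"dy": 0.2,"dz": 1.5,"az": 0}
    - {"ax": 0,"ay": 0,"hand": 1,"dx": 0,"dy": 0.2,"dz": 3,"az": 0}
    - {"ax": 0,"ay": 0,"hand": 1,"dx": 0,"dy": 0.2,"dz": 4.5,"az": 0}
    - {"ax": 0,"ay": 0,"hand": 1,"dx": 0,"dy": 0.2,"dz": 6,"az": 0}
    - {"ax": 0,"ay": 0,"hand": 1,"dx": 0,"dy": 0.2,"dz": 7.5,"az": 0}
    - {"ax": 0,"ay": 0,"hand": 1,"dx": 0,"dy": 0.2,"dz": 9,"az": 0}
    - {"ax": 0,"ay": 0,"hand": 1,"dx": 0,"dy": 0.2,"dz": 10.5,"az": 0}
    - {"ax": 0,"ay": 0,"hand": 1,"dx": 0,"dy": 0.2,"dz": 12,"az": 0}
    - {"ax": 0,"ay": 0,"hand": 1,"dx": 0,"dy": 0.2,"dz": 13.5,"az": 0}
    - {"ax": 0,"ay": 0,"hand": 1,"dx": 0,"dy": 0.2,"dz": 13.5,"az": 0}

```text
clock: 10.8
eef_pos: [548.1, 92.4, 96.0]
tool_rot: [-3.139, 0.003, 1.131]
force: [-0.6, -0.3, -2.7]
width: 7.4
gripper_force: 68.5
```

Emit:
send_rows:
  series:
    - {"ax": 0,"ay": 0,"hand": 1,"dx": 0,"dy": 0,"dz": 0.2,"az": 0}
    - {"ax": 0,"ay": 0,"hand": 1,"dx": 0,"dy": 0,"dz": 0.4,"az": 0}
    - {"ax": 0,"ay": 0,"hand": 1,"dx": 0,"dy": 0,"dz": 0.6,"az": 0}
    - {"ax": 0,"ay": 0,"hand": 1,"dx": 0,"dy": 0,"dz": 0.8,"az": 0}
    - {"ax": 0,"ay": 0,"hand": 1,"dx": 0,"dy": 0,"dz": 1,"az": 0}
    - {"ax": 0,"ay": 0,"hand": 1,"dx": 0,"dy": 0,"dz": 1.2,"az": 0}
    - {"ax": 0,"ay": 0,"hand": 1,"dx": 0,"dy": 0,"dz": 1.2,"az": 0}

```text
clock: 11.5
eef_pos: [549.2, 94.8, 85.2]
tool_rot: [-3.141, 0.0, 1.134]
force: [0.3, -0.0, -1.5]
width: 7.3
gripper_force: 68.4
```

Emit:
send_rows:
  series:
    - {"ax": 0,"ay": 0,"hand": 1,"dx": 0,"dy": 0,"dz": 0.1,"az": 0}
    - {"ax": 0,"ay": 0,"hand": 1,"dx": 0,"dy": 0,"dz": 0.2,"az": 0}
    - {"ax": 0,"ay": 0,"hand": 1,"dx": 0,"dy": 0,"dz": 0.3,"az": 0}
    - {"ax": 0,"ay": 0,"hand": 1,"dx": 0,"dy": 0,"dz": 0.3,"az": 0}

```text
clock: 11.9
eef_pos: [549.3, 94.7, 82.3]
tool_rot: [-3.141, 0.0, 1.134]
force: [-0.8, -0.8, -1.6]
width: 7.2
gripper_force: 68.5
```

Emit:
send_rows:
  series:
    - {"ax": 0,"ay": 0,"hand": 1,"dx": 0,"dy": 0,"dz": 0.1,"az": 0}
    - {"ax": 0,"ay": 0,"hand": 1,"dx": 0,"dy": 0,"dz": 0.2,"az": 0}
    - {"ax": 0,"ay": 0,"hand": 1,"dx": 0,"dy": 0,"dz": 0.2,"az": 0}

```text
clock: 12.2
eef_pos: [549.3, 94.8, 80.3]
tool_rot: [-3.141, 0.0, 1.134]
force: [-0.0, -0.4, -1.7]
width: 7.1
gripper_force: 68.5
```

Emit:
send_rows:
  series:
    - {"ax": 0,"ay": 0,"hand": 1,"dx": 0,"dy": 0,"dz": 0.1,"az": 0}
    - {"ax": 0,"ay": 0,"hand": 1,"dx": 0,"dy": 0,"dz": 0.2,"az": 0}
    - {"ax": 0,"ay": 0,"hand": 1,"dx": 0,"dy": 0,"dz": 0.2,"az": 0}

```text
clock: 12.5
eef_pos: [549.3, 94.7, 78.3]
tool_rot: [-3.141, 0.0, 1.134]
force: [0.2, 0.4, -1.9]
width: 6.8
gripper_force: 68.5
```

Emit:
send_rows:
  series:
    - {"ax": 0,"ay": 0,"hand": 1,"dx": 0,"dy": 0,"dz": 0.1,"az": 0}
    - {"ax": 0,"ay": 0,"hand": 1,"dx": 0,"dy": 0,"dz": 0.2,"az": 0}
    - {"ax": 0,"ay": 0,"hand": 1,"dx": 0,"dy": 0,"dz": 0.2,"az": 0}

```text
clock: 12.8
eef_pos: [549.4, 94.7, 76.4]
tool_rot: [-3.142, -0.0, 1.134]
force: [0.3, -0.3, -1.8]
width: 7.3
gripper_force: 68.4
```

```bash
python3 -c "
from h import *
s=read_state();print(s['eef_pos'],s['tool_rot'],s['force'],s['torque'],s['width'],s['gripper_force'])
i=get_image('side')
cv2.imwrite('pics/t7.png',cv2.resize(i['pixels'][110:210,190:290,::-1],(600,600),interpolation=2))
"
```

```text
[549.4173396   94.71796776  76.42044973] [-3.14158145e+00 -5.65794260e-05  1.13367538e+00] [ 0.30249747 -0.2882703  -1.84474509] [-0.0294392  -0.07098774  0.02349904] 7.337567040294839 68.36764369625598
```

View pics/t7.png

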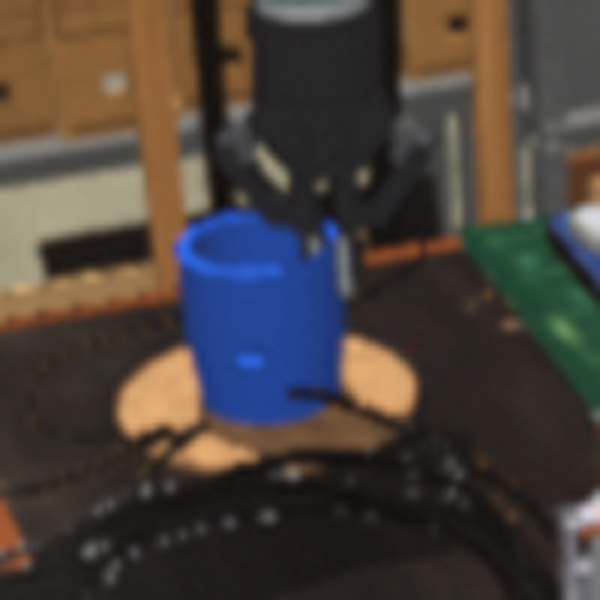

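The pot is just above the mat, with its foot at (270,415), roughly centred. I'll keep lowering in small steps.

Emit:
send_rows:
  series:
    - {"ax": 0,"ay": 0,"hand": 1,"dx": 0,"dy": 0,"dz": 0.1,"az": 0}
    - {"ax": 0,"ay": 0,"hand": 1,"dx": 0,"dy": 0,"dz": 0.2,"az": 0}
    - {"ax": 0,"ay": 0,"hand": 1,"dx": 0,"dy": 0,"dz": 0.2,"az": 0}

```text
clock: 13.15
eef_pos: [549.9, 94.6, 76.2]
tool_rot: [3.141, -0.001, 1.133]
force: [-2.6, -0.1, 13.7]
width: 7.0
gripper_force: 70.9
```

Emit:
send_rows:
  series:
    - {"ax": 0,"ay": 0,"hand": 1,"dx": 0,"dy": 0,"dz": 0.1,"az": 0}
    - {"ax": 0,"ay": 0,"hand": 1,"dx": 0,"dy": 0,"dz": 0.2,"az": 0}
    - {"ax": 0,"ay": 0,"hand": 1,"dx": 0,"dy": 0,"dz": 0.2,"az": 0}

```text
clock: 13.45
eef_pos: [550.4, 94.5, 76.1]
tool_rot: [3.14, -0.003, 1.133]
force: [-5.1, -1.5, 29.4]
width: 7.5
gripper_force: 73.8
```

Contact came at TCP z ≈ 76, as expected. I'll ease off, open and retreat.

Emit:
send_rows:
  series:
    - {"ax": 0,"ay": 0,"hand": 1,"dx": 0,"dy": 0,"dz": -0.35,"az": 0}
    - {"ax": 0,"ay": 0,"hand": 1,"dx": 0,"dy": 0,"dz": -0.35,"az": 0}
    - {"ax": 0,"ay": 0,"hand": 0.8,"dx": 0,"dy": 0,"dz": -0.35,"az": 0}
    - {"ax": 0,"ay": 0,"hand": 0.6,"dx": 0,"dy": 0,"dz": -0.35,"az": 0}
    - {"ax": 0,"ay": 0,"hand": 0.5,"dx": 0,"dy": 0,"dz": -0.35,"az": 0}
    - {"ax": 0,"ay": 0,"hand": 0.4,"dx": 0,"dy": 0,"dz": -0.35,"az": 0}
    - {"ax": 0,"ay": 0,"hand": 0.4,"dx": 0,"dy": 0,"dz": -0.35,"az": 0}

```text
clock: 14.15
eef_pos: [549.3, 94.7, 75.8]
tool_rot: [-3.141, 0.0, 1.134]
force: [0.2, 0.2, -0.8]
width: 51.0
gripper_force: 0.0
```

Emit:
send_rows:
  series:
    - {"ax": 0,"ay": 0,"hand": 0.4,"dx": 0,"dy": 0,"dz": -1,"az": 0}
    - {"ax": 0,"ay": 0,"hand": 0.4,"dx": 0,"dy": 0,"dz": -2.5,"az": 0}
    - {"ax": 0,"ay": 0,"hand": 0.4,"dx": 0,"dy": 0,"dz": -4,"az": 0}
    - {"ax": 0,"ay": 0,"hand": 0.4,"dx": 0,"dy": 0,"dz": -6,"az": 0}
    - {"ax": 0,"ay": 0,"hand": 0.4,"dx": 0,"dy": 0,"dz": -9,"az": 0}
    - {"ax": 0,"ay": 0,"hand": 0.4,"dx": 0,"dy": 4,"dz": -12,"az": 0}
    - {"ax": 0,"ay": 0,"hand": 0.4,"dx": 0,"dy": 8,"dz": -15,"az": 0}
    - {"ax": 0,"ay": 0,"hand": 0.4,"dx": 0,"dy": 12,"dz": -17,"az": 0}
    - {"ax": 0,"ay": 0,"hand": 0.4,"dx": 0,"dy": 15,"dz": -17,"az": 0}
    - {"ax": 0,"ay": 0,"hand": 0.4,"dx": 0,"dy": 15,"dz": -17,"az": 0}

```text
clock: 15.15
eef_pos: [688.3, 27.6, 247.2]
tool_rot: [3.136, 0.001, 1.13]
force: [-0.2, -0.1, -1.1]
width: 51.3
gripper_force: 0.0
```

```bash
python3 -c "
from h import *
s=read_state();print(s['eef_pos'],s['force'],s['width'])
i=get_image('side');t=get_image('top')
cv2.imwrite('pics/t8.png',np.hstack([cv2.resize(x['pixels'][a:a+140,b:b+140,::-1],(390,390),interpolation=2) for x,a,b in((i,90,170),(t,150,110))]))
"
```

```text
[688.33421643  27.57859555 247.22038802] [-0.17652052 -0.14341342 -1.05758579] 51.29487470999691
```

View pics/t8.png

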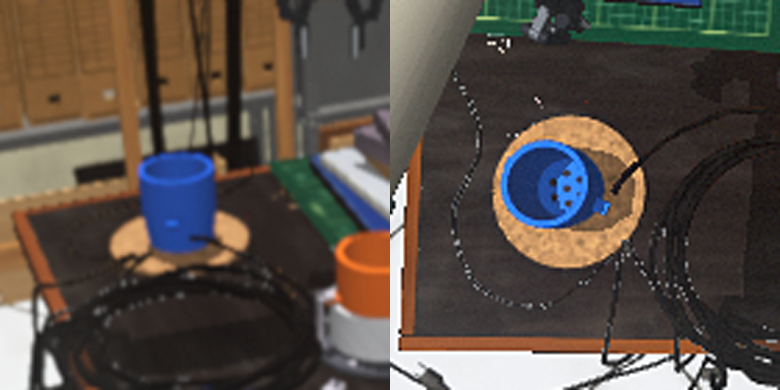

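The pot stands upright on the mat with its rim at (548,183) in the crop. That puts it near the mat centre once parallax is allowed for, and the gripper is clear.

```bash
python3 -c "
from h import *
print(ray(get_image('top'),(166.7,215.7),108));print(finish_job())"
```

```text
[511.39891124 107.55958364 108.        ]
the job is handed in; nothing more can be done
None
```

The blue pot is out of its metal pot and standing upright on the cork mat, its axis about 6 mm from the mat's centre. The orange pot was never touched, and the job is handed in at about 15 s on the robot's clock; the hand-in call did not return a verdict.

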